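# Get the set-up bar out from between its neighbours

### The job

Move the tape measure and the drill guide off the storage block and stand them on the bench hook so that the fingers can get at the set-up bar between them, then lift the bar straight up out of its well and stand it upright on the middle of the steel setting plate, never tipping it over. When the bar stands there, put the tape measure and the drill guide back on the storage block, each upright on the very cork pad it came from and lying along it as before, and let go of everything.

Things in the scene. Friction and masses are not known exactly. Their poses are not given: they have to be found in the camera images.
- store: storage block: fixed wooden block, 90 mm (x) by 216 mm (y), 50 mm high, origin at the centre of its underside. On its level top two cork pads (44 x 82 mm, long side along y) at y = +58 and -58 mm; the tape measure stands on one, the drill guide on the other. Two brass guide posts (8 x 14 mm) rise to 81 mm height, from 12.5 to 20.5 mm either way along x from the middle.
- well (a point): centre of the mouth of the well in the middle of the storage block, level with the block's top; z up. 25 mm square (sides along the block's x and y), 44 mm deep; the guide posts stand at its x sides, so the bar can be pinched only across the block's y, once its neighbours are gone (they leave about 10 mm beside it).
- bar_center (a point): set-up bar: square aluminium bar, 22 x 22 mm, 95 mm tall, with dark lines round its upper part, 0.12 kg. This point is its centre, 47.5 mm above its foot; z along the bar. At the start it stands upright in the well, sides along the block's x and y, foot 6 mm above the bench, top 51 mm above the block's top.
- tape_center (a point): tape measure: yellow and black, standing upright, 41 mm thick (its x; its sides where pinched are about 36 mm apart), 78 mm long (its y), 64 mm high, about 0.3 kg. This point is half-way up (32 mm above its underside), at its middle; z up. It stands with its long side along the block's y, so it is pinched across x.
- guide_center (a point): drill guide: bare aluminium block with three brass bushings on top, 36 mm (its x) by 74 mm (its y) by 54 mm high, about 0.25 kg. This point is its centre, 27 mm above its underside; z up. It stands with its long side along the block's y, so it is pinched across x.
- hook_top (a point): bench hook: fixed plywood board, 140 mm (x) by 220 mm (y), 12 mm thick, with a dark fence (190 mm long, 18 mm above the board) along its far (+x) edge. This point is the middle of the free top surface, which reaches 59 mm from here along -x and +x (there the fence begins) and 110 mm along +y and -y; z up. Both things must stand on it at once, side by side along y.
- plate_top (a point): setting plate: small fixed steel plate, 86 x 86 mm, 10 mm thick. This point is the middle of its top surface; z up.
Things that resemble listed ones, but are neither listed nor needed, are in the scene too. What is shaped like the part that bears bar_center but red is not meant.

How it is judged:
On the way, in this order (a step that is already met when the one before it is completed fails the run):
1. the tape measure and the drill guide both stand released on the bench hook, the bar still in its well (x of tape_center in the frame of hook_top between -0.05 and 0.05 m and y of tape_center in the frame of hook_top between -0.1 and 0.1 m and z of tape_center in the frame of hook_top between 0.01 and 0.045 m and angle between each of tape_center, guide_center's own z axis and vertical below 0.2 rad and x of guide_center in the frame of hook_top between -0.05 and 0.05 m and y of guide_center in the frame of hook_top between -0.1 and 0.1 m and z of guide_center in the frame of hook_top between 0.01 and 0.045 m and horizontal distance between bar_center and well below 0.008 m and z of bar_center in the frame of well below 0.012 m and contact force between each of tape, drill_guide and the fingers below 0.2 N), for 0.2 s.
2. the bar stands released and upright on the middle of the setting plate, the tape measure and the drill guide still on the bench hook (x of tape_center in the frame of hook_top between -0.05 and 0.05 m and y of tape_center in the frame of hook_top between -0.1 and 0.1 m and z of tape_center in the frame of hook_top between 0.01 and 0.045 m and angle between each of tape_center, guide_center's own z axis and vertical below 0.2 rad and x of guide_center in the frame of hook_top between -0.05 and 0.05 m and y of guide_center in the frame of hook_top between -0.1 and 0.1 m and z of guide_center in the frame of hook_top between 0.01 and 0.045 m and horizontal distance between bar_center and plate_top below 0.015 m and z of bar_center in the frame of plate_top between 0.04 and 0.055 m and angle between bar_center's own z axis and vertical below 0.1 rad and contact force between setup_bar and the fingers below 0.2 N), for 0.2 s.
At the end, for the whole second after the job is handed in: Bar upright (0.1 rad) on the setting plate, within 15 mm of its middle; tape measure and drill guide each upright (0.15 rad) on the storage block, within 15 mm of where they started, long side along the block's y (0.25 rad); all released and at rest (horizontal distance between bar_center and plate_top below 0.015 m and z of bar_center in the frame of plate_top between 0.04 and 0.055 m and angle between bar_center's own z axis and vertical below 0.1 rad and contact force between each of setup_bar, tape, drill_guide and the fingers below 0.2 N and distance of each of tape_center, guide_center from where it was at the start of the episode below 0.015 m and angle between each of tape_center, guide_center's own z axis and vertical below 0.15 rad and angle between the y axis of each of tape_center, guide_center and the y axis of store, either way round below 0.25 rad); the robot touches nothing.
It fails at once if the bar is tipped over (more than 0.5 rad) (angle between bar_center's own z axis and vertical above 0.5 rad).
It also fails if it takes over 112 s, if anything falls off the work surface, if the arm or the gripper's body presses on something with over 40 N, if the wrist force passes 120 N, or if a joint passes its speed limit or range.

### The arm

A 6-joint arm with a two-finger parallel gripper is mounted at the origin on a cart in front of the work surface, level with it; the furniture and walls round the work are solid. World frame = base frame: x ahead of the robot, y to its left, z up, the work surface at z = 0. Lengths are in m, angles in rad, forces in N, time in s.
With the tool pointing down it reaches from about 0.25 to 0.775 m from the base axis. Payload 4 kg.
Tool frame: the origin (TCP) lies midway between the tips of the shut fingers; the grasp point (between the pads) lies 19 mm behind it; z points along the fingers, y is the line along which they close (so a half turn about z gives the same grasp; the last joint's range is limited). The gripper opens to 94 mm and grips with 3 to 60 N. Pads are 16 mm wide; open, the fingers measure 119 mm over their backs; the gripper's body (75 mm by 177 mm) begins 78 mm behind the grasp point.
Start: joints at [-1.326, 0.087, 1.371, -0, 1.684, -0.103], TCP at [0.187, -0.517, 0.206] pointing down, gripper open.
Joint ranges: [-3.1, 3.1], [-0.76, 2.03], [0.27, 2.55], [-1.08, 4.22], [0.17, 2.65], [-2.57, 2.57]. Speed limits (rad/s): [2.79, 2.79, 3.14, 3.14, 3.14, 3.14].

### API

Orientations are given as a rotation vector (axis times angle).
In Python, from rig import ctrl gives the robot as it stands. The module is installed in compiled form; this text tells all that it offers.
- The arm moves only by the tool play_rows, never from a script. Its argument "targets" is one flat list of numbers, 4 for each row, row after row: the shift along the tool's x, y, z normalised to -1 to 1, where 1 is 2 cm, then the turn about the tool's z normalised to -1 to 1, where 1 is 180 degrees. A call has 1 to 10 rows; each row shifts and turns the commanded pose from where the row before left it, along the tool's axes as they then stand; what a row does not reach is not made up. A row lasts 1/12 s, in which the tool goes at most 41.7 mm and 7.16 degrees, less where a joint would pass 70% of its speed; a pose out of reach is approached as far as the arm can. A call with a number of a shift or a turn outside -1 to 1 is refused whole. A call with a gripper value outside its range is refused whole. "jaw" is the finger opening in mm, from 0 to 94, set as the call begins (left out, the last holds). The fingers move at their own pace and stop on an object; "squeeze" is the grip in N (left out, the last holds). Time passes only in rows, so rows that do not move let the fingers close. It gives the time, the measured TCP pose, the force, the opening and the grip force at its end, in the units of the state.
- ctrl.observe(): the state, without advancing time (a new reading comes with each control period).
- ctrl.snapshot(name): name is "scene" or "top"; returns a dict with "frame" (400x640x3 uint8, red, green, blue), "fx", "fy", "cx", "cy" (pixels), "rvec" (rotation vector, rad) and "tvec" (3), from world to camera coordinates, as OpenCV has them. Camera axes: x right, y down, z forward; pixel columns grow to the right and rows downward; lengths in m; the calibration is good to about 2 mm. A picture is of the moment at which its call begins. There is no depth.
- ctrl.job_done(): hands the job in; it is judged then, once.
Trained networks look in the newest picture that a camera, given by its name, has taken for a name from the list of things; names that differ only in an ending like _2 or _b are one class to them, and where a whole thing is asked for, a point or a joint stands for the part that bears it (a point fixed in the world has none). Each returns a list of dicts, best first, with "p" (0 to 1); they miss things now and then, are a little off and sometimes report something else, mostly with a low value. They report only what shows in the picture. A call takes as long as a camera call. They do not tell look-alikes from the thing itself.
- ctrl.boxes_of(camera, thing): "rect" ([left, top, right, bottom] in pixels, round what is visible of it).
- ctrl.outline_of(camera, thing): "region" (400x640 bool, what is visible of it) and "rect" ([left, top, right, bottom] in pixels, round what is visible of it).
The state is a dict: "clock": time; "qpos": joint angles; "qvel": joint speeds; "effort": joint torques, N m; "tcp_pos": TCP position; "tool_rot": TCP orientation; "force": force on the tool from outside, world axes, zero at the start; "moment": the same for the moment, N m; "width": opening from 0.0 (shut) to 1.0 (fully open); "finger_force": force on a finger pad.
Only numpy, scipy, OpenCV 4.12 (cv2) and the standard library are available. Lean on these libraries where they do the work, as an engineer would, in place of code of your own. Each camera call takes 0.05 s, during which the arm holds its last target. There are 200 camera calls.

## Working session

There is one attempt and no reset: what is moved stays moved. The work goes in short steps, Python scripts to look and compute and a tool call to move; the robot and the scene stay as the last step left them, time stands still between calls to the robot, and variables do not carry over. Pictures are saved under pics/ and viewed, at most 14 in all, crops included, and the job is handed in when it is done.

Besides the shell and the picture viewer there is one more tool, called after "Request:" by a JSON object that holds its "fn" and its "kwargs", one argument or row to a line. play_rows: Moves the arm, as the interface text tells. Scaled input: -1 to 1 covers 2 cm each way for a shift and 180 degrees each way for a turn. Its arguments: {"type":"object","properties":{"targets":{"type":"array"},"jaw":{"type":"number"},"squeeze":{"type":"number"}},"required":["targets"]}

```bash
mkdir -p pics; cat > h.py <<'E'
import numpy as np, cv2, pickle
from rig import ctrl
def snap(c):
    s=ctrl.snapshot(c); return s
def P(s):
    R=cv2.Rodrigues(np.array(s["rvec"],float))[0]; t=np.array(s["tvec"],float).ravel()
    K=np.array([[s["fx"],0,s["cx"]],[0,s["fy"],s["cy"]],[0,0,1]]); return K,R,t
def proj(s,X):
    K,R,t=P(s); x=(K@(R@np.atleast_2d(X).T+t[:,None])); return (x[:2]/x[2]).T
def ray(s,uv,z):
    K,R,t=P(s); d=R.T@np.linalg.inv(K)@np.array([uv[0],uv[1],1.]); c=-R.T@t
    return c+d*(z-c[2])/d[2]
def tri(s1,u1,s2,u2):
    A=[];
    for s,u in((s1,u1),(s2,u2)):
        K,R,t=P(s);M=K@np.c_[R,t]; A+=[u[0]*M[2]-M[0],u[1]*M[2]-M[1]]
    v=np.linalg.svd(np.array(A))[2][-1]; return v[:3]/v[3]
def save(s,n,crop=None,k=1):
    f=s["frame"][:,:,::-1]
    if crop: f=f[crop[1]:crop[3],crop[0]:crop[2]]
    cv2.imwrite("pics/"+n,cv2.resize(np.ascontiguousarray(f),None,fx=k,fy=k,interpolation=cv2.INTER_CUBIC))
E
python3 - <<'E'
from h import *
S={}
for c in("scene","top"):
    s=snap(c);S[c]=s;save(s,c+"0.png")
    K,R,t=P(s);print(c,s["fx"],"cam at",(-R.T@t).round(3))
    for n in("store","bar_center","tape_center","guide_center","hook_top","plate_top","well"):
        try:print(n,[(round(d["p"],2),np.round(d["rect"]).tolist()) for d in ctrl.boxes_of(c,n)][:4])
        except Exception as e:print(n,e)
pickle.dump(S,open("S0.pkl","wb"))
print(ctrl.observe())
E
```

```text
scene 502.40145086755166 cam at [ 0.279 -0.694  0.828]
store [(0.56, [229.0, 173.0, 327.0, 258.0])]
bar_center [(0.94, [380.0, 229.0, 400.0, 270.0]), (0.78, [272.0, 178.0, 283.0, 204.0])]
tape_center [(0.95, [275.0, 187.0, 312.0, 227.0])]
guide_center [(0.87, [240.0, 151.0, 275.0, 195.0])]
hook_top [(0.78, [282.0, 254.0, 406.0, 383.0])]
plate_top [(0.79, [212.0, 140.0, 248.0, 174.0])]
well [(0.84, [230.0, 173.0, 330.0, 255.0])]
top 432.3243525423171 cam at [ 0.399 -0.114  1.177]
store [(0.75, [242.0, 204.0, 328.0, 253.0])]
bar_center [(0.58, [281.0, 221.0, 292.0, 236.0]), (0.47, [362.0, 173.0, 376.0, 186.0])]
tape_center [(0.85, [294.0, 216.0, 323.0, 237.0])]
guide_center [(0.57, [247.0, 222.0, 278.0, 238.0])]
hook_top []
plate_top [(0.71, [196.0, 218.0, 233.0, 255.0])]
well [(0.61, [243.0, 205.0, 327.0, 251.0])]
{'clock': 0.8, 'qpos': array([-1.32609157e+00,  8.71850292e-02,  1.37069654e+00,  1.32432252e-05,
        1.68362496e+00, -1.03099880e-01]), 'qvel': array([ 1.93065275e-03, -4.12791365e-06, -1.16719351e-03,  6.89193689e-04,
       -1.35022630e-03, -8.73806892e-04]), 'effort': array([ 2.32233135e-03, -3.39987624e+01, -3.02574921e+01,  7.20630633e-02,
        2.34136556e-02,  2.02024296e-05]), 'tcp_pos': array([ 0.18746181, -0.51707828,  0.20551583]), 'tool_rot': array([3.09412410e+00, 5.43568325e-01, 3.01884690e-05]), 'force': array([ 0.0887626 , -0.25386228,  0.06353711]), 'moment': array([-0.01271388,  0.04263831, -0.02739581]), 'finger_force': 0.0, 'width': 1.0002447228267932}
```

```bash
ls pics
```

```text
scene0.png
top0.png
```

View pics/scene0.png

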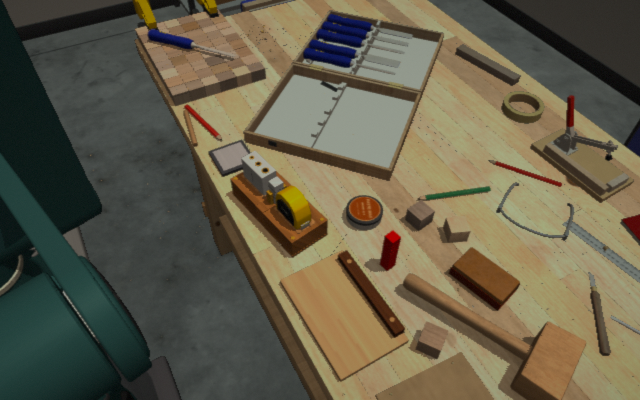

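View pics/top0.png

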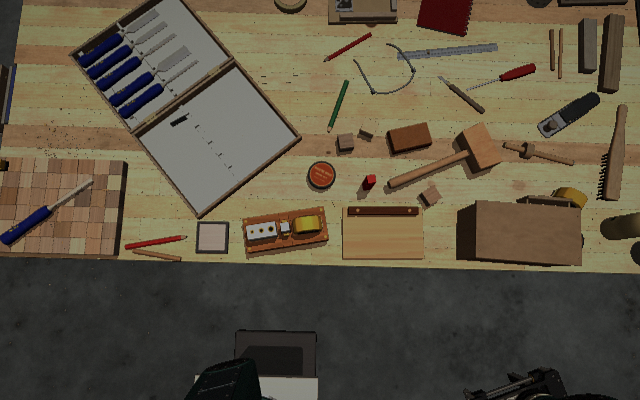

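The top view shows the store at about (286,229) with the guide (262,231), bar (286,228) and tape (308,226). The plate is at (212,237) and the hook at (383,233). The bar candidates are the aluminium one between the neighbours (top 286,228) and the red one at (370,182) on the bench. The red one is ruled out by its colour. I'll enlarge to confirm and read the corners.

```bash
python3 - <<'E'
from h import *
S=pickle.load(open("S0.pkl","rb"))
a=S["top"]["frame"][195:270,185:345,::-1]; a=cv2.resize(a,None,fx=5,fy=5,interpolation=cv2.INTER_CUBIC)
cv2.imwrite("pics/topc.png",a)
save(S["scene"],"scenec.png",(205,135,335,260),4.6)
# all to world
for n in("bar_center","tape_center","guide_center","plate_top"):
    for c in("scene","top"):
        for d in ctrl.outline_of(c,n)[:2]:
            m=d["region"].astype(np.uint8); cs=cv2.findContours(m,0,2)[0]; k=max(cs,key=cv2.contourArea)
            print(n,c,round(d["p"],2),np.round(d["rect"]),cv2.minAreaRect(k))
for n,uv in dict(plate=(212,237),store=(286,229),hook=(383,233),red=(370,182)).items(): print(n,ray(S["top"],uv,0.03).round(3))
E
```

```text
bar_center scene 0.81 [380. 230. 400. 274.] ((389.3846435546875, 250.07693481445312), (16.08152198791504, 38.83098602294922), 11.309932708740234)
bar_center scene 0.67 [268. 180. 284. 204.] ((274.0000305175781, 185.5), (14.849242210388184, 16.263456344604492), 45.0)
bar_center top 0.68 [361. 175. 374. 190.] ((368.5, 182.0), (16.0, 13.0), 90.0)
bar_center top 0.57 [279. 223. 291. 234.] ((284.5, 227.0), (10.0, 9.0), 90.0)
tape_center scene 0.85 [274. 186. 311. 229.] ((294.95574951171875, 207.16371154785156), (45.53089141845703, 29.444562911987305), 48.8140754699707)
tape_center top 0.95 [291. 214. 324. 236.] ((306.90386962890625, 224.0192413330078), (18.8271484375, 30.398000717163086), 78.69007110595703)
guide_center scene 0.97 [241. 150. 276. 196.] ((257.5000305175781, 171.00001525878906), (41.719295501708984, 26.16295051574707), 45.0)
guide_center top 0.72 [244. 221. 278. 240.] ((261.53997802734375, 230.77996826171875), (15.839193344116211, 30.547012329101562), 81.8698959350586)
guide_center top 0.64 [243. 204. 329. 254.] ((285.0540466308594, 229.3243408203125), (37.48297119140625, 85.48747253417969), 80.53767395019531)
plate_top scene 0.64 [209. 141. 253. 177.] ((231.27586364746094, 157.6896514892578), (28.597078323364258, 37.88185119628906), 68.19859313964844)
plate_top top 0.9 [195. 220. 229. 252.] ((212.0, 236.5), (31.0, 32.0), 90.0)
plate [0.502 0.13  0.03 ]
store [ 0.529 -0.065  0.03 ]
hook [ 0.526 -0.325  0.03 ]
red [ 0.664 -0.289  0.03 ]
```

View pics/topc.png

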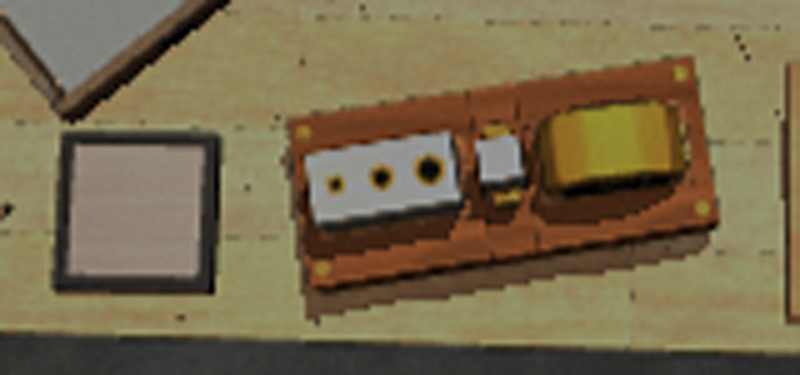

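View pics/scenec.png

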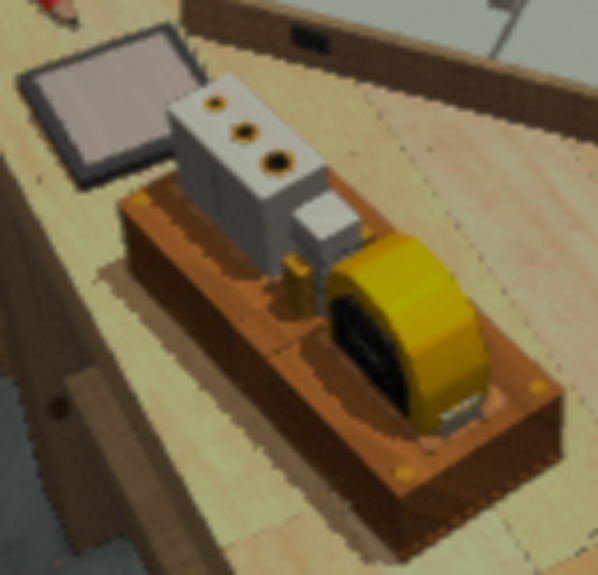

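The bar candidate between guide and tape is bare aluminium with a square top, at about top (285,227) and scene (276,182). It is the one meant, and the red one at (370,182) is out. Next I'll fit poses from the corners in both views.

```bash
cat > fit.py <<'E'
from h import *
from scipy.optimize import least_squares
S=pickle.load(open("S0.pkl","rb"))
T=lambda p:np.array(p)/5+[185,195]; C=lambda p:np.array(p)/4.6+[205,135]
def fit(name,lx,ly,top,scene,x0,pix=False):
    # corner order: (+x,+y),(+x,-y),(-x,-y),(-x,+y) at height z
    L=np.array([[lx,ly],[lx,-ly],[-lx,-ly],[-lx,ly]])/2
    def w(p): c,s=np.cos(p[2]),np.sin(p[2]); return np.c_[L@np.array([[c,s],[-s,c]])+p[:2],np.full(4,p[3])]
    def r(p):
        X=w(p);e=[]
        for i,q in enumerate(top):
            if q is not None:e+=list(proj(S["top"],X[i])[0]-q)
        for i,q in enumerate(scene):
            if q is not None:e+=list(proj(S["scene"],X[i])[0]-q)
        return np.array(e)
    o=least_squares(r,x0); print(name,o.x.round(4),"yawdeg",round(np.degrees(o.x[2]),1),"rms px",np.sqrt(np.mean(o.fun**2)).round(2)); return o.x
if __name__=="__main__":
    fit("store",.09,.216,[T((290,118)),T((690,58)),T((717,227)),T((310,288))],[None,C((562,395)),C((400,495)),C((120,200))],[.53,-.065,0.1,.05])
    fit("guide",.036,.074,[T((304,156)),T((449,132)),T((459,198)),T((318,223))],[C((228,75)),C((328,163)),C((265,195)),C((168,108))],[.53,0,0.1,.1])
    fit("bar",.022,.022,[T((476,142)),T((517,133)),T((524,175)),T((484,183))],[C((332,190)),C((360,222)),C((325,245)),C((293,213))],[.53,-.06,0.1,.1])
    fit("plate",.086,.086,[T((64,131)),T((219,132)),T((213,293)),T((53,291))],[C((165,25)),None,C((85,187)),C((18,77))],[.5,.13,0,.01])
    # hook from full pictures
    fit("hook",.14,.22,[None,None,np.array((424,259)),np.array((342,259))],[None,None,np.array((342,375)),np.array((281,282))],[.53,-.33,0,.012])
    for z in(.104,.114):print("tape top mid",ray(S["top"],T((612,133)),z).round(3))
    a,b=[proj(S["scene"],ray(S["top"],T((612,133)),z))[0].round(1) for z in(.10,.114)];print(a,b,C((410,275)))
E
python3 fit.py
python3 - <<'E'
import sys;sys.path.insert(0,'.')
E
python3 -c "
from h import *
S=pickle.load(open('S0.pkl','rb'))
a=cv2.resize(S['top']['frame'][195:270,325:485,::-1],None,fx=5,fy=5,interpolation=2);cv2.imwrite('pics/hookt.png',a)
save(S['scene'],'hooks.png',(270,235,430,385),4)"
```

```text
store [ 0.5288 -0.0651  0.1802  0.0463] yawdeg 10.3 rms px 0.86
guide [ 0.5178 -0.0077  0.2113  0.1009] yawdeg 12.1 rms px 0.77
bar [ 0.5293 -0.066   0.2103  0.097 ] yawdeg 12.1 rms px 0.59
plate [0.506  0.1337 0.0244 0.0033] yawdeg 1.4 rms px 0.76
hook [ 0.5329 -0.3249  0.0448  0.0082] yawdeg 2.6 rms px 1.89
tape top mid [ 0.541 -0.121  0.104]
tape top mid [ 0.54  -0.121  0.114]
[293.7 197.9] [292.6 193.4] [294.13043478 194.7826087 ]
```

View pics/hookt.png

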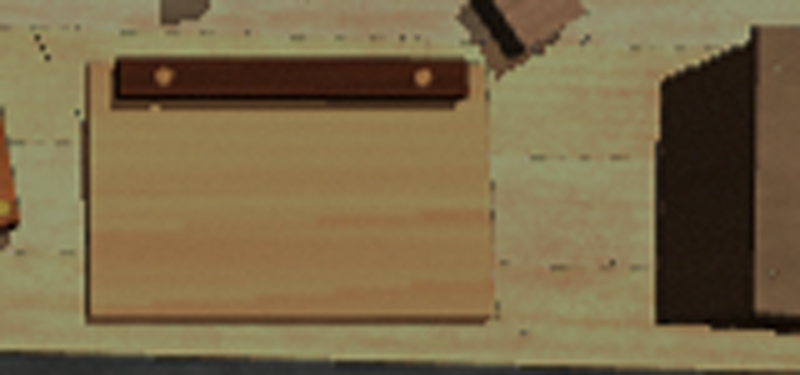

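View pics/hooks.png

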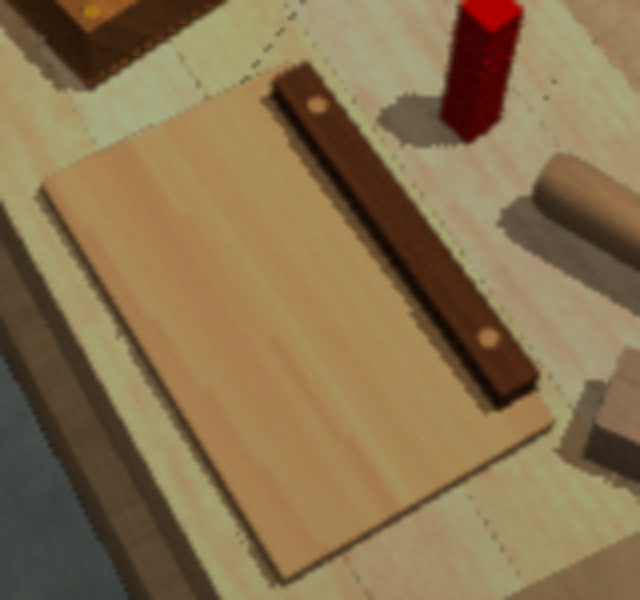

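The enlarged hook views show board corners in the top view at about (342.6,208)–(423,259), with the fence along +x. Scene corners are at about (280,281), (341,380) and (408,341). I'll refit with known heights, since the fits come out a consistent ~4 mm low, which is calibration bias.

```bash
cat > fit2.py <<'E'
from fit import *
import fit as F
def fz(name,lx,ly,top,scene,x0,z):
    L=np.array([[lx,ly],[lx,-ly],[-lx,-ly],[-lx,ly]])/2
    def run(views):
        def r(p):
            c,s=np.cos(p[2]),np.sin(p[2]); X=np.c_[L@np.array([[c,s],[-s,c]])+p[:2],np.full(4,z)]
            return np.concatenate([proj(S[v],X[i])[0]-q for v,Q in(("top",top),("scene",scene)) if v in views for i,q in enumerate(Q) if q is not None])
        o=least_squares(r,x0); return o.x.round(4),np.abs(o.fun).max().round(1)
    print(name,"top",run(["top"]),"both",run(["top","scene"]),"scene",run(["scene"]))
H=lambda p:np.array(p)/5+[325,195]; G=lambda p:np.array(p)/4+[270,235]
fz("store",.09,.216,[T((290,118)),T((690,58)),T((717,227)),T((310,288))],[None,C((562,395)),C((400,495)),C((120,200))],[.53,-.065,0.1],.05)
fz("guide",.036,.074,[T((304,156)),T((449,132)),T((459,198)),T((318,223))],[C((228,75)),C((328,163)),C((265,195)),C((168,108))],[.53,0,0.1],.104)
fz("bar",.022,.022,[T((476,142)),T((517,133)),T((524,175)),T((484,183))],[C((332,190)),C((360,222)),C((325,245)),C((293,213))],[.53,-.06,0.1],.101)
fz("plate",.086,.086,[T((64,131)),T((219,132)),T((213,293)),T((53,291))],[C((165,25)),None,C((85,187)),C((18,77))],[.5,.13,0],.01)
fz("hook",.14,.22,[H((88,63)),H((487,65)),H((492,319)),H((88,317))],[None,G((552,425)),G((285,580)),G((42,185))],[.53,-.33,0],.012)
E
python3 fit2.py | grep top
```

```text
store top (array([ 0.5258, -0.0649,  0.1781]), np.float64(0.7)) both (array([ 0.5281, -0.0664,  0.1795]), np.float64(1.9)) scene (array([ 0.5301, -0.0677,  0.1721]), np.float64(1.0))
guide top (array([ 0.5154, -0.0077,  0.2046]), np.float64(0.7)) both (array([ 0.5172, -0.0092,  0.2107]), np.float64(1.6)) scene (array([ 0.5181, -0.0106,  0.2148]), np.float64(1.2))
bar top (array([ 0.527 , -0.0657,  0.2258]), np.float64(0.4)) both (array([ 0.5284, -0.0677,  0.2103]), np.float64(1.2)) scene (array([ 0.5291, -0.0696,  0.1977]), np.float64(0.8))
plate top (array([0.5033, 0.1325, 0.0153]), np.float64(0.5)) both (array([0.5051, 0.1305, 0.0296]), np.float64(1.8)) scene (array([0.5065, 0.1271, 0.0447]), np.float64(0.9))
hook top (array([ 0.5281, -0.3274,  0.0198]), np.float64(0.7)) both (array([ 0.5295, -0.3294,  0.0234]), np.float64(1.6)) scene (array([ 0.5302, -0.3305,  0.0222]), np.float64(1.6))
```

Measured poses:
- **Store:** (0.528,-0.066), yaw about 0.19
- **Tape:** (0.540,-0.122)
- **Guide:** (0.517,-0.009)
- **Hook_top:** about (0.5185,-0.329)
- **Plate:** (0.505,0.1305)

I'll start by turning the tool so it closes along the block's x.

Request:
{"fn": "play_rows", "kwargs": {
  "targets": [0,0,0,-0.0376,0,0,0,-0.0376,0,0,0,-0.0376,0,0,0,-0.0376,0,0,0,-0.0376,0,0,0,-0.0376,0,0,0,-0.0376,0,0,0,-0.0376,0,0,0,-0.0376,0,0,0,-0.0376],
  "jaw": 94,
  "squeeze": 25
}}

```text
clock: 2.03
tcp_pos: [0.1875, -0.5171, 0.2055]
tool_rot: [2.261, 2.181, -0.0]
force: [-0.4, 0.9, 1.4]
width: 1.0
finger_force: 0.0
```

Request:
{"fn": "play_rows", "kwargs": {
  "targets": [0,0,0,-0.0376,0,0,0,-0.0376,0.38,0.5,0,0,0.76,1,0,0,0.76,1,0,0,0.76,1,0,0,0.76,1,0,0,0.76,1,0,0,0.76,1,0,0,0.76,1,0,0]
}}

```text
clock: 2.87
tcp_pos: [0.3136, -0.3744, 0.2056]
tool_rot: [1.999, 2.423, 0.001]
force: [0.5, 0.5, 0.3]
width: 1.0
finger_force: 0.0
```

```bash
cat > go.py <<'E'
import sys; from h import *
from scipy.spatial.transform import Rotation as Ro
def go(x,y,z,yaw):  # yaw=heading of tool y ; prints total shift units (after turn) and turn
    o=ctrl.observe(); M=Ro.from_rotvec(o["tool_rot"]).as_matrix(); h=np.arctan2(M[1,1],M[0,1])
    d=np.array([x,y,z])-o["tcp_pos"]; dt=(yaw-h+np.pi/2)%np.pi-np.pi/2
    X=np.array([-np.sin(h),np.cos(h)]) ; print("t",round(o["clock"],2),"tcp",o["tcp_pos"].round(4),"yaw",round(h,4),"tilt",round(np.degrees(np.arccos(-M[2,2])),2),"w",round(o["width"]*94,1),"ff",round(o["finger_force"],1),"F",o["force"].round(1),"q6",o["qpos"][5].round(2))
    print("turn units",round(-dt/np.pi,4)," shift units at present heading",(M.T@d/.02).round(3))
    h2=h+dt; Y=np.array([np.cos(h2),np.sin(h2)]); Xn=np.array([-Y[1],Y[0]]) 
    print(" after turn",(np.array([d[:2]@Xn,d[:2]@Y,-d[2]])/.02).round(3))
if __name__=="__main__": go(*map(float,sys.argv[1:]))
E
python3 go.py .540 -.1225 .206 .195
```

```text
t 2.87 tcp [ 0.3136 -0.3744  0.2056] yaw 0.1913 tilt 0.03 w 94.0 ff 0.0 F [0.5 0.5 0.3] q6 -1.18
turn units -0.0012  shift units at present heading [ 1.0213e+01  1.3507e+01 -1.2000e-02]
 after turn [10.163 13.544 -0.018]
```

Request:
{"fn": "play_rows", "kwargs": {
  "targets": [0.76,1,0,0,0.76,1,0,0,0.76,1,0,0,0.76,1,0,0,0.76,1,0,0,0.76,1,0,0,0.76,1,0,0,0.76,1,0,0,0.76,1,0,0,0.76,1,0,0]
}}

```text
clock: 3.7
tcp_pos: [0.4801, -0.1864, 0.2056]
tool_rot: [1.999, 2.424, 0.001]
force: [0.1, 0.1, 0.0]
width: 1.003
finger_force: 0.0
```

Request:
{"fn": "play_rows", "kwargs": {
  "targets": [0.76,1,0,0,0.76,1,0,0,0.76,1,0,0,0.3,0.5,0.5,0,0,0,1,0,0,0,0.5,0,0,0,0,0,0,0,0,0]
}}

```text
clock: 4.37
tcp_pos: [0.5371, -0.1244, 0.1643]
tool_rot: [-1.996, -2.423, 0.002]
force: [0.6, 0.3, -0.4]
width: 0.998
finger_force: 0.0
```

```bash
python3 go.py .540 -.1225 .065 .195; python3 - <<'E'
from h import *
S={c:snap(c) for c in("scene","top")}
a=[cv2.resize(S["scene"]["frame"][100:260,210:410],None,fx=3,fy=3,interpolation=2)]
cv2.imwrite("pics/pre.png",a[0][:,:,::-1])
E
```

```text
t 4.37 tcp [ 0.5371 -0.1244  0.1643] yaw 0.1929 tilt 0.15 w 93.8 ff 0.0 F [ 0.6  0.3 -0.4] q6 -0.52
turn units -0.0007  shift units at present heading [0.059 0.172 4.966]
 after turn [0.064 0.161 4.966]
```

View pics/pre.png

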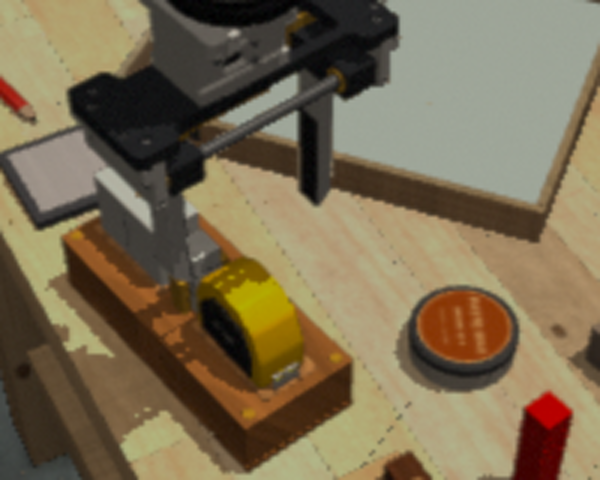

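The picture shows the fingers straddling the tape (crop ~(245,310)), one on each side. Now I descend, close and check.

Request:
{"fn": "play_rows", "kwargs": {
  "targets": [0.06,0.15,0.5,0,0,0,1,0,0,0,1,0,0,0,1,0,0,0,0.7,0,0,0,0.5,0,0,0,0.25,0,0,0,0,0]
}}

```text
clock: 5.13
tcp_pos: [0.5403, -0.1225, 0.0654]
tool_rot: [-1.995, -2.425, 0.001]
force: [0.4, 0.2, -0.0]
width: 1.004
finger_force: 0.0
```

Request:
{"fn": "play_rows", "kwargs": {
  "targets": [0,0,0,0,0,0,0,0,0,0,0,0,0,0,0,0,0,0,0,0,0,0,0,0,0,0,0,0,0,0,0,0],
  "jaw": 0
}}

```text
clock: 5.8
tcp_pos: [0.5409, -0.1225, 0.0665]
tool_rot: [1.995, 2.427, -0.0]
force: [-0.1, 0.3, 0.2]
width: 0.47
finger_force: 0.0
```

```bash
python3 go.py .5147 -.3795 .065 .195
```

```text
t 5.8 tcp [ 0.5409 -0.1225  0.0665] yaw 0.1945 tilt 0.01 w 44.1 ff 0.0 F [-0.1  0.3  0.2] q6 -0.52
turn units -0.0001  shift units at present heading [-12.353  -3.769   0.077]
 after turn [-12.352  -3.774   0.076]
```

Request:
{"fn": "play_rows", "kwargs": {
  "targets": [0,0,0,0,0,0,0,0,0,0,0,0,0,0,0,0,0,0,0,0,0,0,0,0]
}}

```text
clock: 6.3
tcp_pos: [0.5406, -0.1226, 0.0665]
tool_rot: [-1.995, -2.426, 0.001]
force: [-0.8, -1.5, 0.8]
width: 0.381
finger_force: 25.0
```

Request:
{"fn": "play_rows", "kwargs": {
  "targets": [0,0,-0.3,0,0,0,-0.5,0,0,0,-0.5,0,0,0,0,0,0,0,0,0]
}}

```text
clock: 6.72
tcp_pos: [0.5419, -0.1228, 0.094]
tool_rot: [1.993, 2.424, 0.002]
force: [0.0, 0.8, -2.2]
width: 0.381
finger_force: 25.0
```

```bash
python3 go.py .5147 -.3795 .065 .195
```

```text
t 6.72 tcp [ 0.5419 -0.1228  0.094 ] yaw 0.1945 tilt 0.19 w 35.8 ff 25.0 F [ 0.   0.8 -2.2] q6 -0.52
turn units -0.0002  shift units at present heading [-12.325  -3.82    1.46 ]
 after turn [-12.326  -3.822   1.451]
```

Request:
{"fn": "play_rows", "kwargs": {
  "targets": [-0.5,-0.15,0,0,-1,-0.31,0,0,-1,-0.31,0,0,-1,-0.31,0,0,-1,-0.31,0,0,-1,-0.31,0,0,-1,-0.31,0,0,-1,-0.31,0,0,-1,-0.31,0,0,-1,-0.31,0,0]
}}

```text
clock: 7.55
tcp_pos: [0.5189, -0.3219, 0.0916]
tool_rot: [-1.995, -2.425, 0.001]
force: [-0.6, -0.0, -2.1]
width: 0.382
finger_force: 25.0
```

Request:
{"fn": "play_rows", "kwargs": {
  "targets": [-1,-0.31,0,0,-1,-0.31,0,0,-0.6,-0.2,0,0,-0.23,-0.06,0.4,0,0,0,0.8,0,0,0,0.8,0,0,0,0,0,0,0,0,0]
}}

```text
clock: 8.22
tcp_pos: [0.5126, -0.3778, 0.0504]
tool_rot: [-1.992, -2.424, -0.001]
force: [0.2, -0.7, -2.5]
width: 0.382
finger_force: 25.0
```

```bash
python3 go.py .5147 -.3795 .029 .195
```

```text
t 8.22 tcp [ 0.5126 -0.3778  0.0504] yaw 0.1951 tilt 0.26 w 35.9 ff 25.0 F [ 0.2 -0.7 -2.5] q6 -0.92
turn units 0.0  shift units at present heading [-0.109  0.09   1.07 ]
 after turn [-0.105  0.088  1.071]
```

Request:
{"fn": "play_rows", "kwargs": {
  "targets": [0,0,0.4,0,0,0,0.3,0,0,0,0.2,0,0,0,0.1,0,0,0,0,0,0,0,0,0]
}}

```text
clock: 8.72
tcp_pos: [0.5136, -0.3793, 0.0326]
tool_rot: [1.995, 2.427, -0.0]
force: [-0.4, -1.1, -2.7]
width: 0.38
finger_force: 25.0
```

```bash
python3 go.py .5147 -.3795 .027 .195
```

```text
t 8.72 tcp [ 0.5136 -0.3793  0.0326] yaw 0.1945 tilt 0.01 w 35.7 ff 25.0 F [-0.4 -1.1 -2.7] q6 -0.92
turn units -0.0001  shift units at present heading [-0.021  0.05   0.279]
 after turn [-0.021  0.05   0.279]
```

Request:
{"fn": "play_rows", "kwargs": {
  "targets": [0,0,0.1,0,0,0,0.05,0,0,0,0,0,0,0,0,0]
}}

```text
clock: 9.05
tcp_pos: [0.5135, -0.3793, 0.0295]
tool_rot: [1.995, 2.427, -0.0]
force: [0.4, 0.2, -2.3]
width: 0.384
finger_force: 25.0
```

Request:
{"fn": "play_rows", "kwargs": {
  "targets": [0,0,0.05,0,0,0,0,0,0,0,0,0]
}}

```text
clock: 9.3
tcp_pos: [0.5136, -0.3793, 0.0286]
tool_rot: [1.995, 2.426, -0.0]
force: [-1.0, -0.1, -2.8]
width: 0.382
finger_force: 25.0
```

Request:
{"fn": "play_rows", "kwargs": {
  "targets": [0,0,0.05,0,0,0,0,0,0,0,0,0]
}}

```text
clock: 9.55
tcp_pos: [0.5136, -0.3794, 0.0285]
tool_rot: [1.995, 2.426, -0.0]
force: [-1.4, 0.9, 3.9]
width: 0.38
finger_force: 25.0
```

Contact is at +0.038 lower, as expected. I'll release and go up.

Request:
{"fn": "play_rows", "kwargs": {
  "targets": [0,0,0,0,0,0,0,0,0,0,0,0,0,0,0,0,0,0,0,0,0,0,0,0],
  "jaw": 60
}}

```text
clock: 10.05
tcp_pos: [0.5136, -0.3793, 0.0273]
tool_rot: [1.995, 2.427, -0.0]
force: [0.4, -0.5, -0.1]
width: 0.637
finger_force: 0.0
```

Request:
{"fn": "play_rows", "kwargs": {
  "targets": [0,0,-0.5,0,0,0,-1,0,0,0,-1,0,0,0,-1,0,0,0,-1,0,0,0,-1,0,0,0,-0.5,0,0,0,0,0]
}}

```text
clock: 10.72
tcp_pos: [0.515, -0.3805, 0.1519]
tool_rot: [1.991, 2.421, -0.001]
force: [-0.2, -0.7, 0.8]
width: 0.639
finger_force: 0.0
```

```bash
python3 go.py .5172 -.009 .15 .195
```

```text
t 10.72 tcp [ 0.515  -0.3805  0.1519] yaw 0.1946 tilt 0.42 w 60.0 ff 0.0 F [-0.2 -0.7  0.8] q6 -0.92
turn units -0.0001  shift units at present heading [1.8203e+01 3.6980e+00 3.0000e-03]
 after turn [18.201  3.707  0.094]
```

Request:
{"fn": "play_rows", "kwargs": {
  "targets": [0.5,0.1,0,0,1,0.2,0,0,1,0.2,0,0,1,0.2,0,0,1,0.21,0,0,1,0.21,0,0,1,0.21,0,0,1,0.21,0,0,1,0.21,0,0,1,0.21,0,0],
  "jaw": 80
}}

```text
clock: 11.55
tcp_pos: [0.5139, -0.183, 0.1451]
tool_rot: [-1.992, -2.424, 0.001]
force: [0.1, 0.8, 0.7]
width: 0.852
finger_force: 0.0
```

Request:
{"fn": "play_rows", "kwargs": {
  "targets": [1,0.21,0,0,1,0.21,0,0,1,0.21,0,0,1,0.21,0,0,1,0.21,0,0,1,0.21,0,0,1,0.21,0,0,1,0.21,0,0,0.64,0.12,0,0,0,0,0,0]
}}

```text
clock: 12.38
tcp_pos: [0.5155, -0.0058, 0.1453]
tool_rot: [-1.988, -2.427, 0.002]
force: [-1.0, 0.4, -0.6]
width: 0.855
finger_force: 0.0
```

Request:
{"fn": "play_rows", "kwargs": {
  "targets": [0,0,0,0,0,0,0,0,0,0,0,0]
}}

```text
clock: 12.63
tcp_pos: [0.5168, -0.0095, 0.1468]
tool_rot: [-1.996, -2.425, 0.002]
force: [-1.0, 0.6, 0.3]
width: 0.848
finger_force: 0.0
```

```bash
python3 go.py .5172 -.009 .0625 .2; python3 - <<'E'
from h import *
s=snap("scene");a=s["frame"]
b=[cv2.resize(a[110:250,180:330],None,fx=2.6,fy=2.6,interpolation=2),cv2.resize(a[240:380,270:420],None,fx=2.6,fy=2.6,interpolation=2)]
cv2.imwrite("pics/pre2.png",np.hstack(b)[:,:,::-1])
E
```

```text
t 12.63 tcp [ 0.5168 -0.0095  0.1468] yaw 0.1934 tilt 0.07 w 79.7 ff 0.0 F [-1.   0.6  0.3] q6 -0.32
turn units -0.0021  shift units at present heading [0.022 0.028 4.216]
 after turn [0.022 0.023 4.216]
```

View pics/pre2.png

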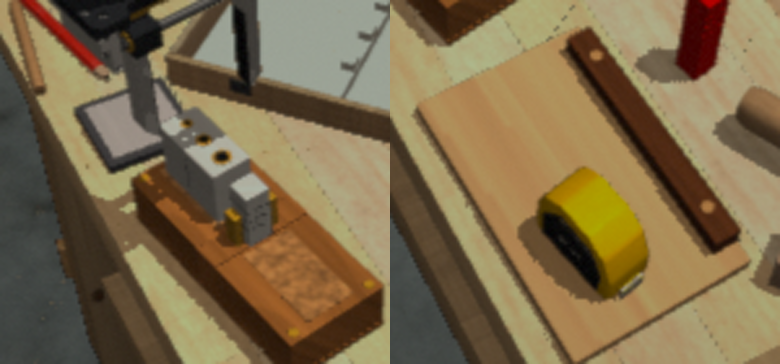

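The tape stands upright on the hook (crop ~(595,235)), and the fingers straddle the guide (crop ~(205,150)). Descending on the guide.

Request:
{"fn": "play_rows", "kwargs": {
  "targets": [0.02,0.02,0.5,-0.002,0,0,1,0,0,0,1,0,0,0,0.8,0,0,0,0.5,0,0,0,0.3,0,0,0,0.1,0,0,0,0,0]
}}

```text
clock: 13.35
tcp_pos: [0.5176, -0.0085, 0.0633]
tool_rot: [-1.988, -2.433, 0.0]
force: [1.3, 0.6, 0.9]
width: 0.852
finger_force: 0.0
```

Request:
{"fn": "play_rows", "kwargs": {
  "targets": [0,0,0,0,0,0,0,0,0,0,0,0,0,0,0,0,0,0,0,0,0,0,0,0,0,0,0,0,0,0,0,0,0,0,0,0,0,0,0,0],
  "jaw": 0
}}

```text
clock: 14.18
tcp_pos: [0.5178, -0.0082, 0.0636]
tool_rot: [1.987, 2.433, 0.001]
force: [1.1, 0.3, 0.6]
width: 0.38
finger_force: 25.0
```

```bash
python3 go.py .5125 -.2795 .1 .195
```

```text
t 14.18 tcp [ 0.5178 -0.0082  0.0636] yaw 0.2008 tilt 0.04 w 35.7 ff 25.0 F [1.1 0.3 0.6] q6 -0.33
turn units 0.0018  shift units at present heading [-13.238  -2.964  -1.82 ]
 after turn [-13.255  -2.888  -1.82 ]
```

Request:
{"fn": "play_rows", "kwargs": {
  "targets": [0,0,-0.3,0,0,0,-0.7,0,0,0,-1,0,0,0,-1,0,0,0,-0.75,0,0,0,0,0,-0.5,-0.1,0,0,-1,-0.22,0,0,-1,-0.22,0,0,-1,-0.22,0,0]
}}

```text
clock: 15.02
tcp_pos: [0.5151, -0.0809, 0.1361]
tool_rot: [-1.985, -2.431, 0.004]
force: [0.3, -0.9, -3.2]
width: 0.383
finger_force: 25.0
```

Request:
{"fn": "play_rows", "kwargs": {
  "targets": [-1,-0.22,0,0,-1,-0.22,0,0,-1,-0.22,0,0,-1,-0.22,0,0,-1,-0.22,0,0,-1,-0.22,0,0,-1,-0.22,0,0,-1,-0.22,0,0,-1,-0.22,0,0,-0.74,-0.22,0,0]
}}

```text
clock: 15.85
tcp_pos: [0.5107, -0.2813, 0.1358]
tool_rot: [-1.987, -2.428, 0.002]
force: [0.4, -0.1, -3.1]
width: 0.381
finger_force: 25.0
```

Request:
{"fn": "play_rows", "kwargs": {
  "targets": [0,0,0.5,0,0,0,1,0,0,0,1,0,0,0,1,0,0,0,0.7,0,0,0,0.4,0,0,0,0.2,0,0,0,0,0,0,0,0,0]
}}

```text
clock: 16.6
tcp_pos: [0.5127, -0.2795, 0.0429]
tool_rot: [1.987, 2.433, 0.0]
force: [0.5, -0.1, -1.8]
width: 0.377
finger_force: 25.0
```

```bash
python3 go.py .5125 -.2795 .0256 .2
```

```text
t 16.6 tcp [ 0.5127 -0.2795  0.0429] yaw 0.2011 tilt 0.04 w 35.4 ff 25.0 F [ 0.5 -0.1 -1.8] q6 -0.8
turn units 0.0003  shift units at present heading [ 0.002 -0.008  0.865]
 after turn [ 0.002 -0.008  0.865]
```

Request:
{"fn": "play_rows", "kwargs": {
  "targets": [0,0,0.4,0,0,0,0.25,0,0,0,0.13,0,0,0,0,0,0,0,0,0]
}}

```text
clock: 17.02
tcp_pos: [0.5122, -0.2795, 0.0267]
tool_rot: [-1.987, -2.433, 0.0]
force: [0.5, 0.7, -3.2]
width: 0.381
finger_force: 25.0
```

Request:
{"fn": "play_rows", "kwargs": {
  "targets": [0,0,0.05,0,0,0,0,0,0,0,0,0]
}}

```text
clock: 17.27
tcp_pos: [0.5125, -0.2797, 0.0261]
tool_rot: [1.987, 2.432, -0.0]
force: [0.2, -0.1, -2.2]
width: 0.382
finger_force: 25.0
```

Request:
{"fn": "play_rows", "kwargs": {
  "targets": [0,0,0.05,0,0,0,0,0,0,0,0,0]
}}

```text
clock: 17.52
tcp_pos: [0.5127, -0.2799, 0.0257]
tool_rot: [1.987, 2.432, 0.0]
force: [-0.6, 0.9, 1.4]
width: 0.384
finger_force: 25.0
```

Request:
{"fn": "play_rows", "kwargs": {
  "targets": [0,0,0,0,0,0,0,0,0,0,0,0,0,0,0,0,0,0,0,0,0,0,0,0],
  "jaw": 60
}}

```text
clock: 18.02
tcp_pos: [0.5124, -0.2796, 0.0249]
tool_rot: [1.988, 2.433, -0.0]
force: [-0.3, -0.7, 0.2]
width: 0.638
finger_force: 0.0
```

Request:
{"fn": "play_rows", "kwargs": {
  "targets": [0,0,-0.5,0,0,0,-1,0,0,0,-1,0,0,0,-1,0,0,0,-1,0,0,0,-1,0,0,0,-0.5,0.0385,0,0,0,0.0385,0,0,0,0.0385,0,0,0,0.0385]
}}

```text
clock: 18.85
tcp_pos: [0.5126, -0.2798, 0.1464]
tool_rot: [2.517, 1.877, 0.001]
force: [-0.6, 0.7, -0.9]
width: 0.638
finger_force: 0.0
```

Request:
{"fn": "play_rows", "kwargs": {
  "targets": [0,0,0,0.0385,0,0,0,0.0385,0,0,0,0.0385,0,0,0,0.0385,0,0,0,0.0385,0,0,0,0.0385,0,0,0,0.0385,0,0,0,0.0385,0,0,0,0.0385,0,0,0,0]
}}

```text
clock: 19.68
tcp_pos: [0.5125, -0.2797, 0.1458]
tool_rot: [3.126, 0.309, 0.001]
force: [-0.3, -1.0, -0.1]
width: 0.636
finger_force: 0.0
```

```bash
python3 go.py .5284 -.0677 .145 1.7708; python3 - <<'E'
from h import *
S={c:snap(c) for c in("scene","top")}; pickle.dump(S,open("S1.pkl","wb"))
b=[cv2.resize(S["scene"]["frame"][130:390,205:425],None,fx=1.8,fy=1.8,interpolation=2),cv2.resize(S["top"]["frame"][160:290,195:305],None,fx=3.6,fy=3.6,interpolation=2)]
cv2.imwrite("pics/bar.png",np.hstack(b)[:,:,::-1])
E
```

```text
t 19.68 tcp [ 0.5125 -0.2797  0.1458] yaw -1.3735 tilt 0.06 w 59.8 ff 0.0 F [-0.3 -1.  -0.1] q6 0.78
turn units -0.0009  shift units at present heading [  2.859 -10.238   0.032]
 after turn [  2.887 -10.23    0.038]
```

View pics/bar.png

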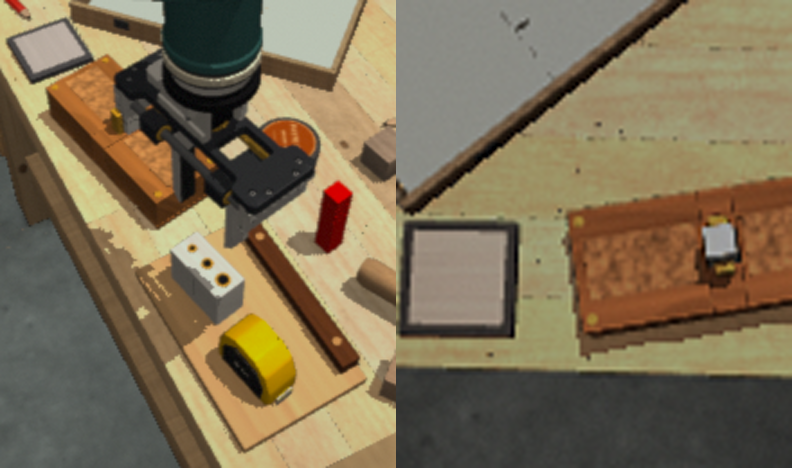

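Both stand on the hook: the guide at crop (205,275) and the tape at (260,358). The bar is still upright in the well, crop (720,240). Going above the bar.

Request:
{"fn": "play_rows", "kwargs": {
  "targets": [0.14,-0.5,0,-0.001,0.28,-1,0,0,0.28,-1,0,0,0.28,-1,0,0,0.28,-1,0,0,0.28,-1,0,0,0.28,-1,0,0,0.28,-1,0,0,0.28,-1,0,0,0.28,-1,0,0]
}}

```text
clock: 20.62
tcp_pos: [0.5261, -0.081, 0.1451]
tool_rot: [-3.125, -0.321, -0.0]
force: [-0.1, -0.9, 0.5]
width: 0.644
finger_force: 0.0
```

Request:
{"fn": "play_rows", "kwargs": {
  "targets": [0.22,-0.74,0,0,0,0,0.5,0,0,0,0.8,0,0,0,0.5,0,0,0,0,0,0,0,0,0,0,0,0,0]
}}

```text
clock: 21.2
tcp_pos: [0.5278, -0.068, 0.1091]
tool_rot: [3.125, 0.317, 0.001]
force: [-0.3, -0.4, 0.3]
width: 0.641
finger_force: 0.0
```

```bash
python3 go.py .5284 -.0677 .057 1.768; python3 - <<'E'
from h import *
S={c:snap(c) for c in("scene","top")}
b=[cv2.resize(S["scene"]["frame"][140:270,210:340],None,fx=4,fy=4,interpolation=2)]
cv2.imwrite("pics/bar2.png",np.hstack(b)[:,:,::-1])
E
```

```text
t 21.2 tcp [ 0.5278 -0.068   0.1091] yaw -1.3689 tilt 0.03 w 60.3 ff 0.0 F [-0.3 -0.4  0.3] q6 1.13
turn units 0.0015  shift units at present heading [ 0.032 -0.007  2.606]
 after turn [ 0.033 -0.007  2.606]
```

View pics/bar2.png

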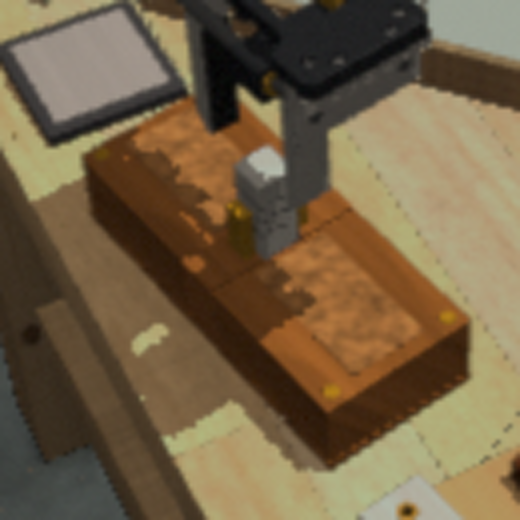

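The fingers are on both y sides of the bar (crop (265,200)), centred on it and clear of the posts. Descend and close gently.

Request:
{"fn": "play_rows", "kwargs": {
  "targets": [0.03,0,0.5,0.001,0,0,0.7,0,0,0,0.7,0,0,0,0.4,0,0,0,0.3,0,0,0,0,0,0,0,0,0]
}}

```text
clock: 21.88
tcp_pos: [0.5283, -0.0673, 0.0569]
tool_rot: [3.126, 0.312, -0.0]
force: [-0.0, -0.1, 0.2]
width: 0.64
finger_force: 0.0
```

Request:
{"fn": "play_rows", "kwargs": {
  "targets": [0,0,0,0,0,0,0,0,0,0,0,0,0,0,0,0,0,0,0,0,0,0,0,0,0,0,0,0,0,0,0,0,0,0,0,0,0,0,0,0],
  "jaw": 0,
  "squeeze": 20
}}

```text
clock: 22.72
tcp_pos: [0.5277, -0.0653, 0.0566]
tool_rot: [-3.122, -0.313, 0.001]
force: [-0.8, 4.6, 0.7]
width: 0.232
finger_force: 20.0
```

```bash
python3 go.py .5284 -.0677 .16 1.768
```

```text
t 22.72 tcp [ 0.5277 -0.0653  0.0566] yaw -1.3712 tilt 0.23 w 21.8 ff 20.0 F [-0.8  4.6  0.7] q6 1.14
turn units 0.0008  shift units at present heading [ 0.008  0.106 -5.171]
 after turn [ 0.011  0.126 -5.171]
```

There is 4.6 N of side force: the true centre is ~2 mm to +y. I'll ease that off, then lift straight.

Request:
{"fn": "play_rows", "kwargs": {
  "targets": [0,-0.1,0,0,0,0,0,0,0,0,-0.25,0,0,0,-0.25,0,0,0,0,0,0,0,0,0]
}}

```text
clock: 23.22
tcp_pos: [0.5282, -0.0651, 0.0676]
tool_rot: [-3.126, -0.312, -0.002]
force: [-1.6, 2.8, 0.8]
width: 0.233
finger_force: 20.0
```

```bash
python3 go.py .528 -.0655 .162 1.768
```

```text
t 23.22 tcp [ 0.5282 -0.0651  0.0676] yaw -1.3717 tilt 0.06 w 21.9 ff 20.0 F [-1.6  2.8  0.8] q6 1.14
turn units 0.0006  shift units at present heading [-0.007  0.016 -4.718]
 after turn [-0.013  0.017 -4.718]
```

Request:
{"fn": "play_rows", "kwargs": {
  "targets": [0,-0.06,-0.25,0,0,0,-0.5,0,0,0,-0.5,0,0,0,-0.7,0,0,0,-1,0,0,0,-1,0,0,0,-0.75,0,0,0,0,0,0,0,0,0]
}}

```text
clock: 23.97
tcp_pos: [0.5286, -0.0646, 0.1628]
tool_rot: [3.124, 0.312, 0.006]
force: [0.3, 0.0, -1.9]
width: 0.233
finger_force: 20.0
```

```bash
python3 go.py .505 .1305 .162 1.5968; python3 - <<'E'
from h import *
S={c:snap(c) for c in("scene","top")}; pickle.dump(S,open("S2.pkl","wb"))
b=[cv2.resize(S["scene"]["frame"][100:260,190:350],None,fx=3,fy=3,interpolation=2)]
cv2.imwrite("pics/lift.png",np.hstack(b)[:,:,::-1])
E
```

```text
t 23.97 tcp [ 0.5286 -0.0646  0.1628] yaw -1.3717 tilt 0.24 w 21.9 ff 20.0 F [ 0.3  0.  -1.9] q6 1.14
turn units 0.0551  shift units at present heading [ 0.77  -9.796  0.023]
 after turn [-0.928 -9.782  0.042]
```

View pics/lift.png

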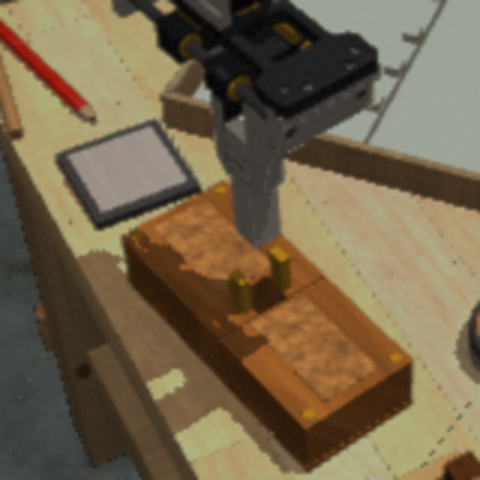

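The bar is clear of the well and upright (crop (260,215)), and the plate is at crop (130,172). Moving over to the plate.

Request:
{"fn": "play_rows", "kwargs": {
  "targets": [0.04,-0.5,0,0,0.07,-0.9,0,0,0.08,-1,0,0,0.08,-1,0,0,0.08,-1,0,0,0.08,-1,0,0,0.08,-1,0,0,0.08,-1,0,0,0.08,-1,0,0,0.06,-0.8,0,0]
}}

```text
clock: 24.9
tcp_pos: [0.5041, 0.1211, 0.1594]
tool_rot: [-3.125, -0.314, 0.004]
force: [-0.4, -0.6, -1.0]
width: 0.237
finger_force: 20.0
```

Request:
{"fn": "play_rows", "kwargs": {
  "targets": [0.04,-0.5,0,0,0,-0.17,0,0,0,0,0.5,0,0,0,0.8,0,0,0,0.8,0,0,0,0.8,0,0,0,0.8,0,0,0,0.5,0,0,0,0.3,0,0,0,0,0]
}}

```text
clock: 25.73
tcp_pos: [0.5024, 0.1316, 0.0688]
tool_rot: [3.126, 0.311, -0.006]
force: [-1.0, -0.1, -1.5]
width: 0.233
finger_force: 20.0
```

```bash
python3 go.py .5045 .132 .0608 1.768;  python3 - <<'E'
from h import *
S={c:snap(c) for c in("scene","top")}; pickle.dump(S,open("S3.pkl","wb"))
b=[cv2.resize(S["scene"]["frame"][90:210,170:300],None,fx=4,fy=4,interpolation=2)]
cv2.imwrite("pics/place.png",np.hstack(b)[:,:,::-1])
E
```

```text
t 25.73 tcp [0.5024 0.1316 0.0688] yaw -1.3725 tilt 0.22 w 21.9 ff 20.0 F [-1.  -0.1 -1.5] q6 1.52
turn units 0.0004  shift units at present heading [0.106 0.002 0.399]
 after turn [0.104 0.002 0.4  ]
```

View pics/place.png

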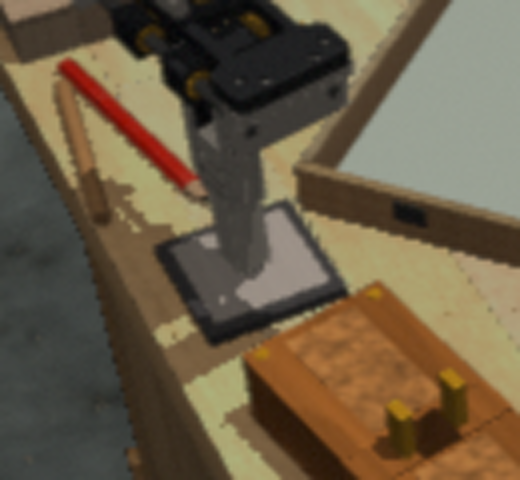

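The bar foot (crop (245,275)) is over the plate's centre (~(250,272)). Lowering in small steps.

Request:
{"fn": "play_rows", "kwargs": {
  "targets": [0.06,0,0.2,0,0,0,0.1,0,0,0,0,0,0,0,0,0]
}}

```text
clock: 26.17
tcp_pos: [0.505, 0.1327, 0.0651]
tool_rot: [3.126, 0.313, 0.001]
force: [0.9, -0.6, -1.1]
width: 0.235
finger_force: 20.0
```

Request:
{"fn": "play_rows", "kwargs": {
  "targets": [0,0,0.05,0,0,0,0,0,0,0,0,0]
}}

```text
clock: 26.42
tcp_pos: [0.5048, 0.1327, 0.0639]
tool_rot: [3.126, 0.313, 0.0]
force: [0.9, -0.5, -1.5]
width: 0.234
finger_force: 20.0
```

Request:
{"fn": "play_rows", "kwargs": {
  "targets": [0,0,0.05,0,0,0,0,0,0,0,0,0]
}}

```text
clock: 26.67
tcp_pos: [0.5048, 0.1326, 0.0628]
tool_rot: [3.126, 0.312, -0.0]
force: [0.4, -0.3, -1.5]
width: 0.233
finger_force: 20.0
```

Request:
{"fn": "play_rows", "kwargs": {
  "targets": [0,0,0.06,0,0,0,0,0,0,0,0,0]
}}

```text
clock: 26.92
tcp_pos: [0.5047, 0.1326, 0.0615]
tool_rot: [3.126, 0.312, -0.0]
force: [-0.2, -1.4, -1.4]
width: 0.231
finger_force: 20.0
```

Request:
{"fn": "play_rows", "kwargs": {
  "targets": [0,0,0.04,0,0,0,0,0,0,0,0,0]
}}

```text
clock: 27.17
tcp_pos: [0.5048, 0.1326, 0.0608]
tool_rot: [3.126, 0.312, -0.0]
force: [0.6, 0.2, -1.8]
width: 0.232
finger_force: 20.0
```

Request:
{"fn": "play_rows", "kwargs": {
  "targets": [0,0,0.04,0,0,0,0,0,0,0,0,0]
}}

```text
clock: 27.42
tcp_pos: [0.505, 0.1327, 0.0605]
tool_rot: [3.126, 0.312, 0.001]
force: [-1.1, 0.0, 2.1]
width: 0.232
finger_force: 20.0
```

Contact is at the predicted height. Release and rise straight up.

Request:
{"fn": "play_rows", "kwargs": {
  "targets": [0,0,0,0,0,0,0,0,0,0,0,0,0,0,0,0,0,0,0,0,0,0,0,0,0,0,0,0],
  "jaw": 50
}}

```text
clock: 28.0
tcp_pos: [0.5048, 0.1326, 0.06]
tool_rot: [3.126, 0.312, -0.0]
force: [-0.3, 0.0, -0.1]
width: 0.533
finger_force: 0.0
```

Request:
{"fn": "play_rows", "kwargs": {
  "targets": [0,0,-0.4,0,0,0,-0.8,0,0,0,-1,0,0,0,-1,0,0,0,-1,0,0,0,-0.5,0,0,0,0,0,0,0,0,0]
}}

```text
clock: 28.67
tcp_pos: [0.505, 0.1327, 0.1544]
tool_rot: [3.126, 0.312, 0.002]
force: [0.4, 0.1, -0.6]
width: 0.531
finger_force: 0.0
```

```bash
python3 go.py .5125 -.2797 .155 .2008;  python3 - <<'E'
from h import *
S={c:snap(c) for c in("scene","top")}; pickle.dump(S,open("S4.pkl","wb"))
for c in S: print(c,[(round(d["p"],2),np.round(d["rect"]).tolist()) for d in ctrl.boxes_of(c,"bar_center")])
b=[cv2.resize(S["scene"]["frame"][90:390,170:420],None,fx=2,fy=2,interpolation=2)]
cv2.imwrite("pics/placed.png",np.hstack(b)[:,:,::-1])
for c in S: print(proj(S[c],[[.505,.1325,.01],[.505,.1325,.105]]).round(0).tolist())
E
```

```text
t 28.67 tcp [0.505  0.1327 0.1544] yaw -1.3715 tilt 0.06 w 49.9 ff 0.0 F [ 0.4  0.1 -0.6] q6 1.52
turn units 0.4995  shift units at present heading [-3.714 20.285 -0.03 ]
 after turn [20.28   3.746 -0.03 ]
scene [(0.83, [220.0, 125.0, 238.0, 161.0]), (0.6, [382.0, 233.0, 399.0, 272.0])]
top [(0.44, [362.0, 177.0, 376.0, 188.0])]
[[231.0, 156.0], [226.0, 124.0]]
[[213.0, 237.0], [205.0, 233.0]]
```

View pics/placed.png

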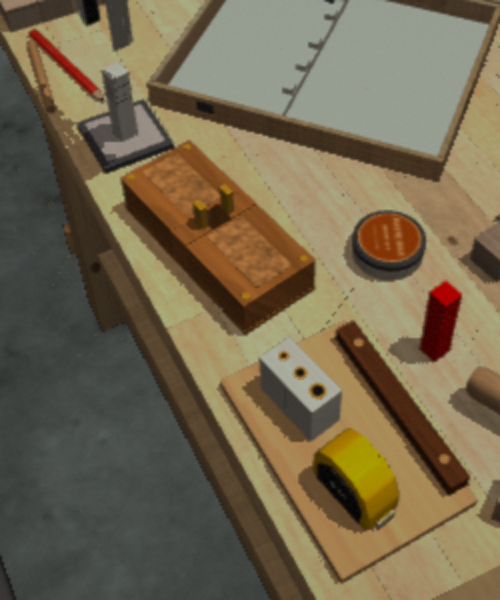

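The bar stands upright on the plate centre (crop (120,105)). The tape (355,480) and guide (300,390) stand on the hook. Turn back and return for the guide.

Request:
{"fn": "play_rows", "kwargs": {
  "targets": [0,0,0,-0.0385,0,0,0,-0.0385,0,0,0,-0.0385,0,0,0,-0.0385,0,0,0,-0.0385,0,0,0,-0.0385,0,0,0,-0.0385,0,0,0,-0.0385,0,0,0,-0.0385,0,0,0,-0.0385],
  "jaw": 60,
  "squeeze": 25
}}

```text
clock: 29.7
tcp_pos: [0.5042, 0.1325, 0.1527]
tool_rot: [-2.387, -2.041, 0.003]
force: [-0.5, -0.1, -0.2]
width: 0.639
finger_force: 0.0
```

Request:
{"fn": "play_rows", "kwargs": {
  "targets": [0,0,0,-0.0385,0,0,0,-0.0385,0,0,0,-0.0385,-0.5,-0.1,0,0,-1,-0.18,0,0,-1,-0.18,0,0,-1,-0.18,0,0,-1,-0.18,0,0,-1,-0.18,0,0,-1,-0.18,0,0]
}}

```text
clock: 30.53
tcp_pos: [0.5069, -0.0011, 0.1532]
tool_rot: [-1.992, -2.428, 0.002]
force: [0.0, -0.0, -0.3]
width: 0.638
finger_force: 0.0
```

Request:
{"fn": "play_rows", "kwargs": {
  "targets": [-1,-0.19,0,0,-1,-0.19,0,0,-1,-0.19,0,0,-1,-0.19,0,0,-1,-0.19,0,0,-1,-0.19,0,0,-1,-0.19,0,0,-1,-0.19,0,0,-1,-0.19,0,0,-1,-0.19,0,0]
}}

```text
clock: 31.37
tcp_pos: [0.5094, -0.2045, 0.1532]
tool_rot: [-1.992, -2.428, 0.001]
force: [-0.5, 0.9, -0.1]
width: 0.639
finger_force: 0.0
```

Request:
{"fn": "play_rows", "kwargs": {
  "targets": [-1,-0.19,0,0,-1,-0.18,0,0,-1,-0.15,0,0,-0.8,-0.14,0,0,0,0,0,0,0,0,0,0,0,0,0,0]
}}

```text
clock: 31.95
tcp_pos: [0.5123, -0.2794, 0.1538]
tool_rot: [-1.988, -2.431, -0.001]
force: [0.5, 0.9, 0.1]
width: 0.637
finger_force: 0.0
```

```bash
python3 go.py .5125 -.2797 .0255 .2008
```

```text
t 31.95 tcp [ 0.5123 -0.2794  0.1538] yaw 0.2001 tilt 0.07 w 59.9 ff 0.0 F [0.5 0.9 0.1] q6 -0.8
turn units -0.0002  shift units at present heading [-0.022  0.011  6.413]
 after turn [-0.015  0.009  6.413]
```

Request:
{"fn": "play_rows", "kwargs": {
  "targets": [0,0,0.5,0,0,0,1,0,0,0,1,0,0,0,1,0,0,0,1,0,0,0,0.8,0,0,0,0.6,0,0,0,0.35,0,0,0,0.13,0,0,0,0,0]
}}

```text
clock: 32.78
tcp_pos: [0.5124, -0.2797, 0.0261]
tool_rot: [-1.987, -2.433, 0.0]
force: [-0.2, -0.6, 0.1]
width: 0.64
finger_force: 0.0
```

Request:
{"fn": "play_rows", "kwargs": {
  "targets": [0,0,0,0,0,0,0,0,0,0,0,0,0,0,0,0,0,0,0,0,0,0,0,0,0,0,0,0,0,0,0,0],
  "jaw": 0
}}

```text
clock: 33.45
tcp_pos: [0.5129, -0.2805, 0.0274]
tool_rot: [1.987, 2.432, -0.0]
force: [-0.0, 0.0, 3.8]
width: 0.38
finger_force: 25.0
```

```bash
python3 go.py .5178 -.0082 .138 .2008
```

```text
t 33.45 tcp [ 0.5129 -0.2805  0.0274] yaw 0.2008 tilt 0.09 w 35.8 ff 25.0 F [-0.   0.   3.8] q6 -0.8
turn units -0.0  shift units at present heading [13.287  2.96  -5.545]
 after turn [13.293  2.955 -5.532]
```

Request:
{"fn": "play_rows", "kwargs": {
  "targets": [0,0,-0.3,0,0,0,-0.7,0,0,0,-1,0,0,0,-1,0,0,0,-1,0,0,0,-1,0,0,0,-0.6,0,0.5,0.11,0,0,1,0.22,0,0,1,0.22,0,0]
}}

```text
clock: 34.28
tcp_pos: [0.5124, -0.2277, 0.1366]
tool_rot: [-1.987, -2.429, 0.0]
force: [-0.0, 0.3, -2.2]
width: 0.378
finger_force: 25.0
```

Request:
{"fn": "play_rows", "kwargs": {
  "targets": [1,0.22,0,0,1,0.22,0,0,1,0.22,0,0,1,0.22,0,0,1,0.22,0,0,1,0.22,0,0,1,0.22,0,0,1,0.23,0,0,1,0.23,0,0,1,0.23,0,0]
}}

```text
clock: 35.12
tcp_pos: [0.5155, -0.0221, 0.1362]
tool_rot: [-1.985, -2.43, 0.003]
force: [0.3, 0.3, -2.7]
width: 0.38
finger_force: 25.0
```

Request:
{"fn": "play_rows", "kwargs": {
  "targets": [0.75,0.18,0,0,0,0,0,0,0,0,0,0,0,0,0,0]
}}

```text
clock: 35.45
tcp_pos: [0.5168, -0.0088, 0.1372]
tool_rot: [-1.986, -2.432, 0.003]
force: [-0.8, -0.6, -2.6]
width: 0.384
finger_force: 25.0
```

```bash
python3 go.py .5178 -.0082 .067 .2008
```

```text
t 35.45 tcp [ 0.5168 -0.0088  0.1372] yaw 0.201 tilt 0.13 w 36.1 ff 25.0 F [-0.8 -0.6 -2.6] q6 -0.33
turn units 0.0001  shift units at present heading [0.017 0.061 3.512]
 after turn [0.018 0.053 3.512]
```

Request:
{"fn": "play_rows", "kwargs": {
  "targets": [0.02,0.02,0.4,0,0,0,0.8,0,0,0,0.8,0,0,0,0.7,0,0,0,0.4,0,0,0,0.25,0,0,0,0.1,0,0,0,0,0,0,0,0,0]
}}

```text
clock: 36.2
tcp_pos: [0.5185, -0.0084, 0.0702]
tool_rot: [1.987, 2.432, 0.001]
force: [0.5, 0.4, -1.9]
width: 0.384
finger_force: 25.0
```

Request:
{"fn": "play_rows", "kwargs": {
  "targets": [0,0,0.05,0,0,0,0,0,0,0,0,0]
}}

```text
clock: 36.45
tcp_pos: [0.5183, -0.0082, 0.069]
tool_rot: [1.987, 2.432, 0.001]
force: [0.3, 0.1, -2.0]
width: 0.381
finger_force: 25.0
```

Request:
{"fn": "play_rows", "kwargs": {
  "targets": [0,0,0.05,0,0,0,0,0,0,0,0,0]
}}

```text
clock: 36.7
tcp_pos: [0.5179, -0.0081, 0.0675]
tool_rot: [1.988, 2.433, -0.0]
force: [-0.1, 0.4, -3.0]
width: 0.382
finger_force: 25.0
```

Request:
{"fn": "play_rows", "kwargs": {
  "targets": [0,0,0.05,0,0,0,0,0,0,0,0,0]
}}

```text
clock: 36.95
tcp_pos: [0.5179, -0.0082, 0.0663]
tool_rot: [-1.988, -2.433, 0.0]
force: [0.7, 0.2, -3.0]
width: 0.382
finger_force: 25.0
```

Request:
{"fn": "play_rows", "kwargs": {
  "targets": [0,0,0.05,0,0,0,0,0,0,0,0,0]
}}

```text
clock: 37.2
tcp_pos: [0.5179, -0.0082, 0.0654]
tool_rot: [1.988, 2.433, -0.0]
force: [1.0, -1.0, -2.2]
width: 0.382
finger_force: 25.0
```

Request:
{"fn": "play_rows", "kwargs": {
  "targets": [0,0,0.05,0,0,0,0,0,0,0,0,0]
}}

```text
clock: 37.45
tcp_pos: [0.518, -0.0082, 0.0654]
tool_rot: [1.987, 2.433, 0.0]
force: [-2.8, 1.6, 3.6]
width: 0.382
finger_force: 25.0
```

Seated. Release and go for the tape.

Request:
{"fn": "play_rows", "kwargs": {
  "targets": [0,0,0,0,0,0,0,0,0,0,0,0,0,0,0,0,0,0,0,0,0,0,0,0],
  "jaw": 60
}}

```text
clock: 37.95
tcp_pos: [0.518, -0.0082, 0.0644]
tool_rot: [1.988, 2.433, -0.0]
force: [0.3, 0.1, -0.6]
width: 0.638
finger_force: 0.0
```

Request:
{"fn": "play_rows", "kwargs": {
  "targets": [0,0,-0.5,0,0,0,-1,0,0,0,-1,0,0,0,-1,0,0,0,-1,0.002,0,0,0,0,-0.5,-0.1,0,0,-1,-0.21,0,0,-1,-0.21,0,0,-1,-0.21,0,0]
}}

```text
clock: 38.78
tcp_pos: [0.516, -0.0807, 0.1525]
tool_rot: [-1.993, -2.425, 0.003]
force: [0.4, -0.1, 0.2]
width: 0.638
finger_force: 0.0
```

Request:
{"fn": "play_rows", "kwargs": {
  "targets": [-1,-0.21,0,0,-1,-0.21,0,0,-1,-0.21,0,0,-1,-0.21,0,0,-1,-0.21,0,0,-1,-0.21,0,0,-1,-0.21,0,0,-1,-0.21,0,0,-1,-0.21,0,0,-1,-0.21,0,0]
}}

```text
clock: 39.62
tcp_pos: [0.5132, -0.2852, 0.1521]
tool_rot: [-1.993, -2.424, 0.001]
force: [1.2, 0.1, -0.2]
width: 0.637
finger_force: 0.0
```

Request:
{"fn": "play_rows", "kwargs": {
  "targets": [-1,-0.21,0,0,-1,-0.21,0,0,-1,-0.21,0,0,-1,-0.21,0,0,-0.64,-0.14,0,0,0,0,0,0,0,0,0,0,0,0,0,0]
}}

```text
clock: 40.28
tcp_pos: [0.5131, -0.3779, 0.1538]
tool_rot: [-1.994, -2.426, -0.001]
force: [0.5, -0.7, -0.4]
width: 0.636
finger_force: 0.0
```

```bash
python3 go.py .5136 -.3794 .0275 .1945
```

```text
t 40.28 tcp [ 0.5131 -0.3779  0.1538] yaw 0.195 tilt 0.1 w 59.8 ff 0.0 F [ 0.5 -0.7 -0.4] q6 -0.92
turn units 0.0001  shift units at present heading [-0.089  0.016  6.313]
 after turn [-0.078  0.012  6.313]
```

Request:
{"fn": "play_rows", "kwargs": {
  "targets": [-0.05,0.01,0.5,0,0,0,1,0,0,0,1,0,0,0,1,0,0,0,1,0,0,0,0.8,0,0,0,0.5,0,0,0,0.35,0,0,0,0.1,0,0,0,0,0]
}}

```text
clock: 41.12
tcp_pos: [0.5138, -0.3794, 0.0294]
tool_rot: [-1.995, -2.427, 0.0]
force: [0.3, -0.3, 0.3]
width: 0.64
finger_force: 0.0
```

Request:
{"fn": "play_rows", "kwargs": {
  "targets": [0,0,0,0,0,0,0,0,0,0,0,0,0,0,0,0,0,0,0,0,0,0,0,0,0,0,0,0,0,0,0,0],
  "jaw": 0
}}

```text
clock: 41.78
tcp_pos: [0.514, -0.3802, 0.0304]
tool_rot: [1.994, 2.426, -0.0]
force: [-0.4, 0.2, 3.6]
width: 0.379
finger_force: 25.0
```

```bash
python3 go.py .5407 -.1225 .1 .1945
```

```text
t 41.78 tcp [ 0.514  -0.3802  0.0304] yaw 0.1945 tilt 0.08 w 35.6 ff 25.0 F [-0.4  0.2  3.6] q6 -0.92
turn units -0.0  shift units at present heading [12.38   3.802 -3.495]
 after turn [12.385  3.799 -3.482]
```

Request:
{"fn": "play_rows", "kwargs": {
  "targets": [0,0,-0.3,0,0,0,-0.7,0,0,0,-1,0,0,0,-1,0,0,0,-1,0,0,0,0,0,0.5,0.15,0,0,1,0.31,0,0,1,0.31,0,0,1,0.31,0,0]
}}

```text
clock: 42.62
tcp_pos: [0.5199, -0.3045, 0.1061]
tool_rot: [-1.992, -2.422, -0.0]
force: [0.5, 0.1, -2.4]
width: 0.381
finger_force: 25.0
```

Request:
{"fn": "play_rows", "kwargs": {
  "targets": [1,0.31,0,0,1,0.31,0,0,1,0.31,0,0,1,0.31,0,0,1,0.31,0,0,1,0.31,0,0,1,0.31,0,0,1,0.31,0,0,0.6,0.17,0,0,0.25,0.07,0,0]
}}

```text
clock: 43.45
tcp_pos: [0.5392, -0.1201, 0.1073]
tool_rot: [-1.99, -2.426, 0.001]
force: [0.5, -0.7, -2.0]
width: 0.385
finger_force: 25.0
```

Request:
{"fn": "play_rows", "kwargs": {
  "targets": [0,0,0,0,0,0,0,0,0,0,0,0]
}}

```text
clock: 43.7
tcp_pos: [0.5403, -0.1236, 0.1091]
tool_rot: [-1.996, -2.426, 0.001]
force: [0.7, -0.4, -1.6]
width: 0.382
finger_force: 25.0
```

```bash
python3 go.py .5407 -.1225 .07 .1945
```

```text
t 43.7 tcp [ 0.5403 -0.1236  0.1091] yaw 0.1935 tilt 0.05 w 35.9 ff 25.0 F [ 0.7 -0.4 -1.6] q6 -0.52
turn units -0.0003  shift units at present heading [0.053 0.033 1.954]
 after turn [0.052 0.032 1.955]
```

Expected contact is at TCP z ≈ 0.068.

Request:
{"fn": "play_rows", "kwargs": {
  "targets": [0.04,0.02,0.5,0,0,0,0.7,0,0,0,0.4,0,0,0,0.2,0,0,0,0.1,0,0,0,0,0,0,0,0,0]
}}

```text
clock: 44.28
tcp_pos: [0.541, -0.1222, 0.0718]
tool_rot: [1.995, 2.426, 0.0]
force: [-0.3, -0.3, -3.0]
width: 0.38
finger_force: 25.0
```

Request:
{"fn": "play_rows", "kwargs": {
  "targets": [0,0,0.05,0,0,0,0,0,0,0,0,0]
}}

```text
clock: 44.53
tcp_pos: [0.5411, -0.122, 0.071]
tool_rot: [1.995, 2.426, 0.0]
force: [-0.1, -0.3, -1.2]
width: 0.377
finger_force: 25.0
```

Request:
{"fn": "play_rows", "kwargs": {
  "targets": [0,0,0.05,0,0,0,0,0,0,0,0,0]
}}

```text
clock: 44.78
tcp_pos: [0.5407, -0.1219, 0.0695]
tool_rot: [-1.995, -2.427, 0.0]
force: [0.2, -0.2, -1.6]
width: 0.38
finger_force: 25.0
```

Request:
{"fn": "play_rows", "kwargs": {
  "targets": [0,0,0.05,0,0,0,0,0,0,0,0,0]
}}

```text
clock: 45.03
tcp_pos: [0.5407, -0.1219, 0.0684]
tool_rot: [-1.995, -2.427, 0.0]
force: [-0.3, -0.0, -2.4]
width: 0.379
finger_force: 25.0
```

Request:
{"fn": "play_rows", "kwargs": {
  "targets": [0,0,0.04,0,0,0,0,0,0,0,0,0]
}}

```text
clock: 45.28
tcp_pos: [0.5408, -0.1219, 0.0684]
tool_rot: [1.995, 2.426, -0.0]
force: [-3.2, 1.2, 3.2]
width: 0.382
finger_force: 25.0
```

Request:
{"fn": "play_rows", "kwargs": {
  "targets": [0,0,0.03,0,0,0,0,0,0,0,0,0]
}}

```text
clock: 45.53
tcp_pos: [0.5408, -0.1219, 0.0684]
tool_rot: [1.995, 2.426, 0.0]
force: [-3.4, 0.5, 6.4]
width: 0.378
finger_force: 25.0
```

Seated. Release, rise, then retreat toward the robot and look.

Request:
{"fn": "play_rows", "kwargs": {
  "targets": [0,0,0,0,0,0,0,0,0,0,0,0,0,0,0,0,0,0,0,0,0,0,0,0],
  "jaw": 60
}}

```text
clock: 46.03
tcp_pos: [0.5408, -0.1219, 0.0669]
tool_rot: [-1.995, -2.427, 0.0]
force: [-0.1, -0.5, -0.2]
width: 0.642
finger_force: 0.0
```

Request:
{"fn": "play_rows", "kwargs": {
  "targets": [0,0,-0.5,0,0,0,-1,0,0,0,-1,0,0,0,-1,0,0,0,-1,0,0,0,-1,0,0,0,-1,0,0,-0.5,0,0,0,-1,0,0,0,-1,0,0]
}}

```text
clock: 46.87
tcp_pos: [0.4907, -0.1316, 0.1967]
tool_rot: [-1.994, -2.427, 0.001]
force: [-0.2, -0.4, -0.0]
width: 0.638
finger_force: 0.0
```

Request:
{"fn": "play_rows", "kwargs": {
  "targets": [0,-1,0,0,0,-1,0,0,0,-1,0,0,0,-1,0,0,0,-0.5,0,0,0,0,0,0,0,0,0,0,0,0,0,0]
}}

```text
clock: 47.53
tcp_pos: [0.4039, -0.1489, 0.1969]
tool_rot: [1.995, 2.427, 0.001]
force: [-0.4, -0.2, -1.0]
width: 0.641
finger_force: 0.0
```

```bash
python3 - <<'E'
from h import *
S0=pickle.load(open("S0.pkl","rb"))
S={c:snap(c) for c in("scene","top")}
b=[cv2.resize(x["scene"]["frame"][110:270,190:350],None,fx=2.45,fy=3,interpolation=2) for x in(S0,S)]
cv2.imwrite("pics/final.png",np.hstack(b)[:,:,::-1])
for n in("tape_center","guide_center","bar_center"):
    for c in S: print(n,c,[(round(d["p"],2),np.round(d["rect"]).tolist()) for d in ctrl.boxes_of(c,n)])
o=ctrl.observe();print(o["clock"],o["tcp_pos"],o["force"])
E
```

```text
tape_center scene [(0.58, [276.0, 185.0, 312.0, 227.0])]
tape_center top [(0.83, [293.0, 215.0, 324.0, 235.0])]
guide_center scene [(0.83, [244.0, 157.0, 278.0, 196.0])]
guide_center top [(0.78, [246.0, 223.0, 278.0, 239.0])]
bar_center scene [(0.88, [378.0, 229.0, 398.0, 272.0])]
bar_center top [(0.73, [360.0, 177.0, 372.0, 189.0]), (0.52, [199.0, 233.0, 216.0, 243.0])]
47.9333 [ 0.40364743 -0.14884997  0.19692725] [0.12020509 0.52235789 0.55849079]
```

View pics/final.png

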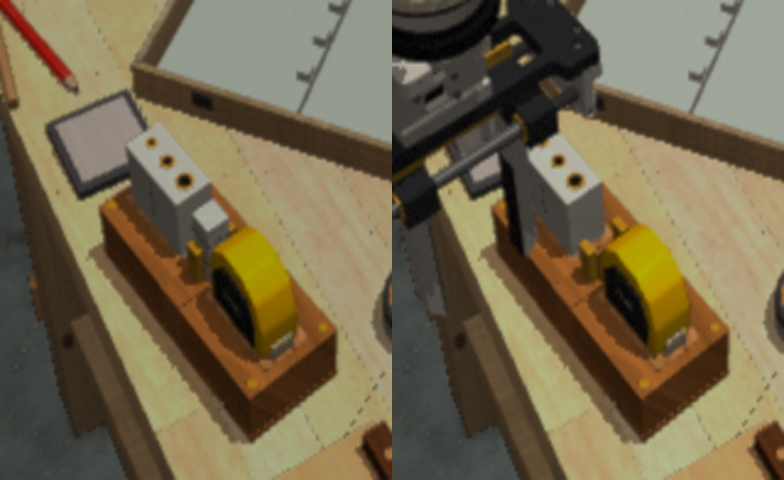

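The before and after views match: the guide and tape are back at the same pixels (within 2 px), and the top view shows the bar at (207,238) on the plate. Handing in.

```bash
python3 -c "
from rig import ctrl
print(ctrl.job_done())"
```

```text
the job is handed in; nothing more can be done
None
```

The job is handed in but no verdict came back: the bar was placed upright on the middle of the setting plate, the tape measure and drill guide are back upright on their own cork pads, and everything is released.

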